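Lock the analyser's service lid

ROBOT

A 6-joint arm with a two-finger parallel gripper is mounted at the origin on the work surface. World frame = base frame: x ahead of the robot, y to its left, z up, the work surface at z = 0. Lengths are in m, angles in rad, forces in N, time in s.
With the tool pointing down it reaches from about 0.3 to 0.875 m from the base axis. Payload 6.4 kg.
Tool frame: the origin (TCP) lies at the very end of the fingers, on their centre line; the grasp point (between the pads) lies 19 mm behind it; z points along the fingers, y is the line along which they close (so a half turn about z gives the same grasp; the last joint's range is limited). The gripper opens to 85 mm and grips with 20 to 120 N. Pads are 22 mm wide; open, the fingers measure 114 mm over their backs; the gripper's body (76 mm by 85 mm) begins 54 mm behind the grasp point. The pads swing forward as they close: fully open they stand 13 mm farther back than shut.
Start: joints at [-1.53, 0.181, 1.607, -0, 1.354, -0.206], TCP at [0.14, -0.558, 0.231] pointing down, gripper open.
Joint ranges: [-2.99, 2.99], [-0.89, 2.07], [0.3, 2.58], [-1.14, 4.28], [0, 2.63], [-3.12, 3.12]. Speed limits (rad/s): [2.57, 2.57, 3.01, 3.14, 3.14, 3.14].

INTERFACE

Orientations are given as a unit quaternion [w, x, y, z].
In Python, from bench import ctrl gives the robot as it stands.
- The arm moves only by the tool jog_arm, never from a script. Its argument "series" is a list that holds one entry, the list of rows, each a list of 7 numbers: the shift along the tool's x, y, z in mm, then the turn, a rotation vector about the tool's x, y, z in rad, then the finger opening in mm, from 0 to 85.4. In form: [[[tx, ty, tz, rx, ry, rz, gripper], ...]]. A call has exactly 10 rows; each row shifts and turns the commanded pose from where the row before left it, along the tool's axes as they then stand; what a row does not reach is not made up. A row lasts 1/10 s, in which the tool goes at most 50 mm and 8.59 degrees, less where a joint would pass 70% of its speed; a pose out of reach is approached as far as the arm can. A call with a gripper value outside its range is refused whole. The fingers move at their own pace and stop on an object; the grip force is fixed at half the most. Time passes only in rows, so rows that do not move let the fingers close, or fill a call up. It gives the time, the measured TCP pose, the force, the opening and the grip force at its end, in the units of the state.
- ctrl.get_obs(): the state, without advancing time (a new reading comes with each control period).
- ctrl.camera(name): name is "scene" or "top" or "wrist"; returns a dict with "frame" (480x640x3 uint8, blue, green, red), "z_map" (480x640 float32, m along the optical axis (not along the pixel's ray), 0 where there is no reading), "fx", "fy", "cx", "cy" (pixels), "xyz" and "rotation" of the camera in the world. Camera axes: x right, y down, z forward; pixel columns grow to the right and rows downward; lengths in m; the calibration is good to about 2 mm. A picture is of the moment at which its call begins.
- ctrl.hand_in(): hands the job in; it is judged then, once.
The state is a dict: "time_s": time; "q": joint angles; "dq": joint speeds; "joint_efforts": joint torques, N m; "eef_pos": TCP position; "eef_rot": TCP orientation; "wrist_force": force on the tool from outside, world axes, zero at the start; "torque": the same for the moment, N m; "opening": opening from 0.0 (shut) to 1.0 (fully open); "grasp_force": force on a finger pad.
Only numpy, scipy, OpenCV 4.12 (cv2) and the standard library are available. Lean on these libraries where they do the work, as an engineer would, in place of code of your own. Each camera call takes 0.05 s, during which the arm holds its last target. There are 200 camera calls.

TASK

The service lid of the white bench analyser has been left open. Swing it shut, then push the red sprung stud in until you feel it bottom, turn it clockwise about a quarter turn until it locks, and let go. Press with a light hand, never force or tug at the stud, and do not knock over or push away the bottle, jar and beaker beside the analyser.

Things in the scene. Friction and masses are not known exactly. Their poses are not given: they have to be found in the camera images.
- instrument: white low bench analyser, 250 x 350 x 110 mm (its x, y, z), fixed to the bench. Origin: centre of its underside; z up. Its +y half is a solid block with a dark display; in its -y half an open service bay lies under the lid. Its top face is 110 mm above its origin.
- lid_hinge (a point): middle of the lid's hinge line, on the analyser's top face; in the analyser's frame at (75, -70, 110) mm. The hinge line runs along the analyser's y; the shut lid reaches from it 145 mm towards the analyser's -x and 85 mm to either side.
- lid (a joint): angle of the blue lid, rad: 0 shut (level), growing as its free edge swings up, at most 1.5. A plate 145 x 170 mm, 6 mm thick; its underside passes through the hinge line, its outer face lies 6 mm above. The hinge is stiff: the lid stays at any angle and must be pushed all the way down, with 2 to 7 N on its outer face near the free edge.
- stud_top (a point): centre of the top of the stud's red wing. The stud stands square on the lid's outer face, mid-width, 105 mm from the hinge line. Wing: 36 mm long (this point's x axis), 12 mm wide, 18 mm high; z points out of the lid. At rest with the lid shut this point is 165 mm above the analyser's underside.
- stud_flange (a point): centre of the upper face of the stud's round red flange (44 mm across, 6 mm thick), at the foot of the wing, 18 mm below its top. It turns with the wing, and fingertips beside the wing can press on it. At rest its underside is 25 mm above the lid.
- stud (a joint): turn of the stud, rad: about 0 unlocked (wing along the analyser's x, towards the white marks on the lid), growing clockwise seen from above; about 1.57 locked (wing along the hinge line, towards the yellow marks). End stops at 0 and 1.62. Turns against 0.03 N m of friction.
- plunger: spring-loaded shaft that carries wing and flange and slides straight into the lid when pressed; at rest its origin is on the lid's outer face under the stud. Spring: 5 N to start, plus 0.3 N per mm. A cross pin on its lower end enters the receptacle when the stud is within 0.1 rad of unlocked; let go too soon, it may spring out. 13 to 14 N in all bottoms it; well over 20 N harms the receptacle.
- receptacle (a point): point on the analyser's top plane over the hidden receptacle, under the stud when the lid is shut. The receptacle's depth differs from unit to unit: the stud must go in 8 to 18 mm before it can turn; 1 mm deeper it bottoms on a stiff rubber stop (9 N per mm). Held there it turns freely; let go at 1.57 (within 0.15) it springs back 2 mm into a notch and stays there, still 6 mm or more in.
- amber_bottle: amber glass bottle with red cap, 60 mm across, 140 mm high, loose, standing beside the analyser; origin at the centre of its base
- sample_jar: clear jar with white lid, 56 mm across, 75 mm high, loose, standing beside the analyser; origin at the centre of its base
- beaker: glass beaker, 70 mm across, 90 mm high, loose, standing beside the analyser; origin at the centre of its base
Not all that is in view belongs to the job. Leave any yellow look-alike of the beaker alone.

How it is judged:
By the outcome, as a careful person would: the job done as asked, in the order asked, and still so for the second after the job is handed in, with the robot touching nothing.
It also fails if it takes over 61 s, if anything falls off the work surface, if the arm or the gripper's body presses on something with over 40 N, if the wrist force passes 120 N, or if a joint passes its speed limit or range.

## Working session

There is one attempt and no reset: what is moved stays moved. The work goes in short steps, Python scripts to look and compute and a tool call to move; the robot and the scene stay as the last step left them, time stands still between calls to the robot, and variables do not carry over. Pictures are saved under pics/ and viewed, at most 10 in all, crops included, and the job is handed in when it is done.

Besides the shell and the picture viewer there is one more tool, called after "Request:" as name([rows], argument=value, ...), one row to a line, values as JSON. jog_arm: Moves the arm, as the interface text tells. Its arguments: {"type":"object","properties":{"series":{"type":"array"}},"required":["series"]}

```bash
mkdir -p pics; ls; python3 - <<'E'
from bench import ctrl
import cv2,numpy as np
o=ctrl.get_obs();print(o)
ims=[]
for n in ["scene","top"]:
    c=ctrl.camera(n);np.savez(f"pics/{n}0.npz",**c);print(n,c["fx"],c["cx"],c["cy"],c["xyz"],c["rotation"])
    cv2.imwrite(f"pics/{n}0.png",c["frame"])
E
```

```text
pics
{'time_s': 0.0, 'q': array([-1.53025322e+00,  1.81532357e-01,  1.60802244e+00,  3.04216426e-06,
        1.35376545e+00, -2.06322259e-01]), 'dq': array([-0.00098364, -0.0009388 ,  0.00054894, -0.00133106, -0.00038187,
       -0.00136466]), 'joint_efforts': array([-1.06874231e-03, -4.44875157e+01, -3.51336622e+01, -4.40202302e-04,
        9.01429681e-03,  4.29312905e-06]), 'eef_pos': array([ 0.140493  , -0.55700685,  0.23038205]), 'eef_rot': array([-8.60708932e-04,  9.92391523e-01,  1.23119122e-01,  7.29978733e-05]), 'wrist_force': array([-0.28067509, -0.53320391, -0.10114177]), 'torque': array([ 0.02150027,  0.00479743, -0.04987746]), 'grasp_force': 0.0, 'opening': 1.002334469020769}
scene 524.6066200762691 319.69763281583107 240.68498254284285 [ 0.81919577 -0.35582284  0.93776281] [-0.26142597  0.9277452   0.25469556 -0.07794529]
top 529.5441207027228 329.3289561410123 248.869406230025 [0.42393545 0.0541094  1.14024739] [-0.0351825   0.70629088 -0.70578206  0.04227371]
```

View pics/scene0.png

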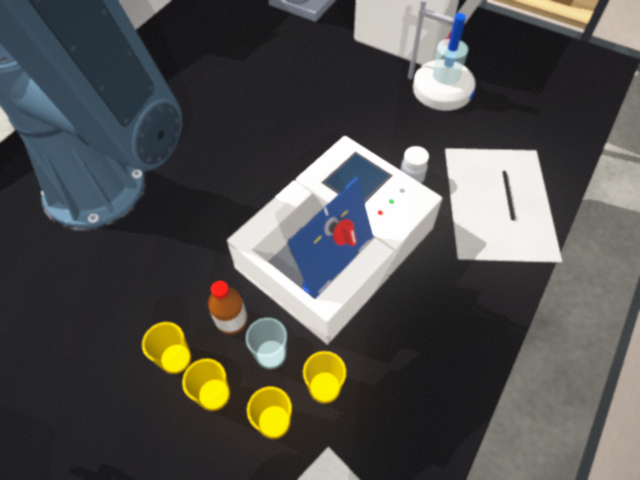

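View pics/top0.png

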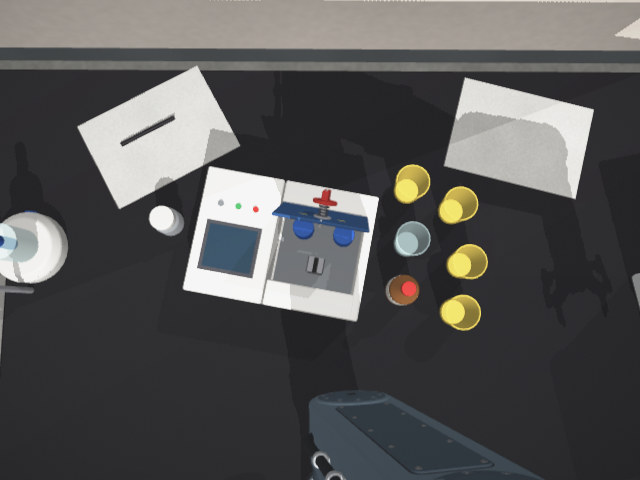

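The scene picture shows the analyser around (335,235), with the open blue lid and red stud at (345,233). The bottle is at (227,308), the beaker at (267,343) and the jar at (415,162). In the top view the analyser runs from (185,165) to (378,320), the lid edge is at (320,215) and the stud at (325,198). The jar is at (166,221), the beaker at (411,239) and the bottle at (403,290).

Look-alikes for the stud:
- red bottle cap: scene (220,289), top (409,289)
- red indicator dot: scene (380,212), top (256,209)
- red wing and flange: scene (345,233), top (325,198). I choose this one because it stands on the blue lid.

Four yellow beakers are to be left alone. Next I measure and crop.

```bash
cat > h.py <<'E'
import numpy as np,cv2
from scipy.spatial.transform import Rotation as R
def cloud(c):
    v,u=np.mgrid[0:480,0:640];z=c["z_map"]
    p=np.stack([(u-c["cx"])/c["fx"]*z,(v-c["cy"])/c["fy"]*z,z],-1)
    q=np.array(c["rotation"]);M=q if q.ndim==2 else R.from_quat(q[[1,2,3,0]]).as_matrix()
    return p@M.T+np.array(c["xyz"])
E
python3 - <<'E'
from h import *
C={n:dict(np.load(f"pics/{n}0.npz")) for n in["scene","top"]}
for n,c in C.items():
    P=cloud(c);f=c["frame"];hsv=cv2.cvtColor(f,cv2.COLOR_BGR2HSV);H,S,V=hsv[...,0],hsv[...,1],hsv[...,2];ok=c["z_map"]>0
    print(n,"table z",np.median(P[ok&(V<30)][:,2]))
    m=ok&(abs(P[...,2]-.11)<.006)&(S<60)&(V>120)&(P[...,0]>.3)&(P[...,0]<.8)
    m=cv2.morphologyEx(m.astype(np.uint8),cv2.MORPH_OPEN,np.ones((3,3)))
    k,l,st,_=cv2.connectedComponentsWithStats(m);
    m=l==1+st[1:,4].argmax() if k>1 else m
    xy=P[m>0][:,:2];print("top face",len(xy),cv2.minAreaRect((xy*1000).astype(np.float32)),"z",np.median(P[m>0][:,2]))
    b=ok&(H>105)&(H<125)&(S>180)&(V>60)&(P[...,2]>.1)&(P[...,0]>.3)
    k,l,st,_=cv2.connectedComponentsWithStats(b.astype(np.uint8))
    b=l==1+st[1:,4].argmax();q=P[b];q0=np.median(q,0);u,s,vt=np.linalg.svd(q-q0,full_matrices=False);
    print("lid",len(q),q0,"normal",vt[2],s/np.sqrt(len(q)),"bounds",q.min(0),q.max(0))
    r=ok&((H<6)|(H>174))&(S>170)&(V>80)
    k,l,st,ce=cv2.connectedComponentsWithStats(r.astype(np.uint8))
    for i in range(1,k):
        if st[i,4]>8: q=P[l==i];print("red",ce[i],st[i,4],np.median(q,0),q.min(0),q.max(0))
c=C["top"]
P=cloud(c)
for nm,(u,v) in dict(jar=(166,221),beaker=(411,239),bottle=(403,290),cap=(409,289)).items():
    print(nm,P[v,u], P[v-12:v+12,u-12:u+12].reshape(-1,3)[:,2].max())
s=C["scene"]["frame"][170:310,260:420];cv2.imwrite("pics/crop.png",cv2.resize(s,None,fx=4,fy=4,interpolation=cv2.INTER_CUBIC))
E
```

```text
scene table z 0.00018546362787008608
top face 10730 ((550.0816650390625, 138.12527465820312), (346.7508544921875, 250.69076538085938), 79.52249145507812) z 0.1099219349191447
lid 313 [0.55240806 0.67138695 0.17963301] normal [ 0.47443786 -0.87831038  0.0589881 ] [0.02472791 0.00563045 0.00419378] bounds [0.54054696 0.6650419  0.12757336] [0.56170348 0.6909272  0.21301482]
red [343.12195122 232.3902439 ] 369 [0.61110692 0.04613838 0.2310847 ] [0.59865589 0.03173285 0.20354647] [0.6312482  0.07281985 0.24615757]
red [219.46296296 289.00740741] 270 [ 0.46066457 -0.10606782  0.13887446] [ 0.37832022 -0.11946899 -0.00236101] [ 0.4733571  -0.04511539  0.14382191]
top table z nan
top face 11819 ((551.3261108398438, 137.81826782226562), (345.28021240234375, 249.88327026367188), 79.52446746826172) z 0.10959619167561563
  return _methods._mean(a, axis=axis, dtype=dtype,
  ret = ret.dtype.type(ret / rcount)
Traceback (most recent call last):
ValueError: attempt to get argmax of an empty sequence
```

```bash
cat >> h.py <<'E'
Y=np.radians(-10.48);A=np.array([[np.cos(Y),-np.sin(Y),0],[np.sin(Y),np.cos(Y),0],[0,0,1]]);O=np.array([.5508,.138,0])
toA=lambda p:(np.asarray(p)-O)@A
toW=lambda p:np.asarray(p)@A.T+O
E
python3 - <<'E'
from h import *
C={n:dict(np.load(f"pics/{n}0.npz")) for n in["scene","top"]}
for n,c in C.items():
    P=cloud(c);f=c["frame"];hsv=cv2.cvtColor(f,cv2.COLOR_BGR2HSV);H,S,V=hsv[...,0],hsv[...,1],hsv[...,2];ok=c["z_map"]>0
    Q=toA(P)*1000
    b=ok&(H>100)&(H<130)&(S>140)&(Q[...,2]>120)&(abs(Q[...,1]+70)<95)&(abs(Q[...,0])<150)
    q=Q[b];print(n,"lid",len(q))
    if len(q)>20:
        q0=np.median(q,0);u,s,vt=np.linalg.svd(q-q0,full_matrices=False);print(q0,vt[2],s/np.sqrt(len(q)),q.min(0),q.max(0))
        print("hinge->pts angle (x,z)",np.degrees(np.median(np.arctan2(q[:,2]-110,75-q[:,0]))))
    r=ok&((H<6)|(H>174))&(S>150)&(V>60)&(Q[...,2]>110)
    k,l,st,ce=cv2.connectedComponentsWithStats(r.astype(np.uint8))
    for i in range(1,k):
        if st[i,4]>8: q=Q[l==i];print("red A",ce[i],st[i,4],np.median(q,0),np.percentile(q,2,axis=0),np.percentile(q,98,axis=0))
    for nm,z,r in(("jar",75,56),("beaker",90,70),("bottle",138,60)):
        pass
c=C["top"];P=cloud(c);Q=toA(P)*1000
for nm,(u,v) in dict(jar=(166,221),beaker=(411,239),bottle=(403,290)).items():
    q=Q[v-18:v+18,u-18:u+18].reshape(-1,3);q=q[(q[:,2]>30)];print(nm,np.median(q,0),q.min(0),q.max(0),"world",toW(np.median(q,0)/1000))
s=C["scene"]["frame"][170:310,260:420];cv2.imwrite("pics/crop.png",cv2.resize(s,None,fx=4,fy=4,interpolation=cv2.INTER_CUBIC))
E
```

```text
scene lid 3692
[ 52.03774062 -95.27835613 192.43254415] [0.94602162 0.00096185 0.32410209] [52.8969698  41.83789472  0.99615891] [  26.77097251 -158.09780382  120.03714606] [ 77.96934398  12.34119575 252.33337661]
hinge->pts angle (x,z) 74.44387639119407
red A [343.2278481  232.38987342] 395 [ 75.86527403 -78.23318459 231.07929639] [ 64.59113584 -92.88255339 207.88250321] [ 93.9855898  -55.41163808 243.12998483]
red A [219.57142857 289.46938776] 245 [ -42.71098146 -257.58882826  139.07905748] [ -57.26304137 -269.32367874  126.24331043] [ -32.13899759 -244.24112607  142.24938954]
top lid 1044
[ 44.84617025 -79.01160562 218.48538326] [-0.94185626 -0.00247967 -0.33600691] [51.3461074  41.82193331  1.58989833] [  29.14237114 -154.1689047   130.86288478] [ 74.55450665  11.15860003 252.84826604]
hinge->pts angle (x,z) 74.42425059904396
red A [324.78846154 198.96794872] 156 [ 72.23178445 -72.99189418 238.54499078] [ 65.30593541 -90.03149595 227.72135042] [ 86.23123194 -54.97959075 245.33760017]
red A [255.35294118 208.94117647] 17 [ 54.51216405  62.22791042 112.70701694] [ 50.64549703  58.78929106 110.55734314] [ 58.0710767   66.71657587 115.96601727]
red A [408.01117318 288.11731844] 179 [ -45.46383835 -255.17344035  139.63247008] [ -57.72245742 -268.21708432  121.96753029] [ -32.53102859 -243.13339126  143.70532472]
jar [  7.27048976 245.63643938  73.40748194] [-109.48919932 -105.56685699   30.21019132] [  37.01903337  277.5658355  1140.24738907] world [0.60262858 0.3782164  0.07340748]
beaker [  71.52233239 -263.87074379   71.27496767] [-109.48919932 -287.9339876    30.44966922] [  93.33020085 -105.56685699 1140.24738907] world [ 0.57313317 -0.13447833  0.07127497]
bottle [ -48.00047329 -249.08976168   98.19183992] [-109.48919932 -285.54175437   30.5577756 ] [ -15.68445769 -105.56685699 1140.24738907] world [ 0.45829274 -0.09820364  0.09819184]
```

View pics/crop.png

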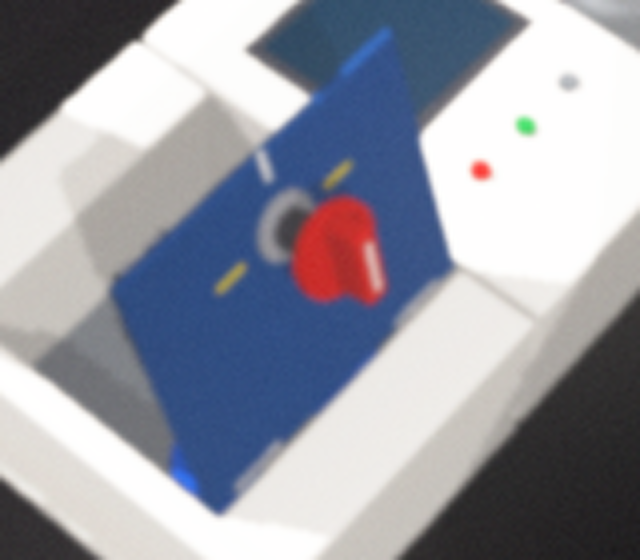

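The crop confirms it: the red flange and wing stand on the blue lid, with the wing pointing towards the white mark (unlocked). The lid is at about 1.24 rad, and its y span of −158..12 mm matches the spec. The analyser measures 347×250 mm, centred at (0.551, 0.138) with yaw −10.5°, which also matches.

Plan: turn the tool to the analyser's axes, close the fingers, go behind the lid beside the stud at analyser y = −18 mm, and push it along the arc.

Request:
jog_arm([
  [[0, 0, -35, 0, 0, 0.143, 0], [0, 0, -35, 0, 0, 0.143, 0], [0, 0, -35, 0, 0, 0.143, 0], [17, -36, 0, 0, 0, 0, 0], [17, -36, 0, 0, 0, 0, 0], [17, -36, 0, 0, 0, 0, 0], [17, -36, 0, 0, 0, 0, 0], [17, -36, 0, 0, 0, 0, 0], [17, -36, 0, 0, 0, 0, 0], [17, -36, 0, 0, 0, 0, 0]],
])

```text
time_s: 1.1
eef_pos: [0.3037, -0.3297, 0.336]
eef_rot: [-0.0, 0.996, -0.091, -0.0]
wrist_force: [1.1, -0.7, 1.0]
opening: -0.004
grasp_force: 0.0
```

Request:
jog_arm([
  [[17, -36, 0, 0, 0, 0, 0], [17, -36, 0, 0, 0, 0, 0], [17, -36, 0, 0, 0, 0, 0], [17, -36, 0, 0, 0, 0, 0], [17, -36, 0, 0, 0, 0, 0], [17, -36, 0, 0, 0, 0, 0], [17, -36, 0, 0, 0, 0, 0], [17, -36, 0, 0, 0, 0, 0], [17, -36, 0, 0, 0, 0, 0], [17, -36, 0, 0, 0, 0, 0]],
])

```text
time_s: 2.1
eef_pos: [0.5361, -0.0064, 0.3359]
eef_rot: [0.0, 0.996, -0.091, -0.0]
wrist_force: [0.3, -0.2, -0.2]
opening: -0.004
grasp_force: 0.0
```

```bash
cat >> h.py <<'E'
def st():
    from bench import ctrl
    o=ctrl.get_obs();q=o["eef_rot"];M=A.T@R.from_quat(q[[1,2,3,0]]).as_matrix()
    print("t",round(o["time_s"],2),"A mm",(toA(o["eef_pos"])*1000).round(1),"tool x yaw in A",np.arctan2(M[1,0],M[0,0]).round(4),"tz",M[:,2].round(3),"F_A",(o["wrist_force"]@A).round(2),"T",(o["torque"]@A).round(3),"open",o["opening"],"q",o["q"].round(2));return o
E
python3 -c "from h import *;st()"
```

```text
t 2.1 A mm [  11.9 -144.7  335.9] tool x yaw in A 0.001 tz [-0.001 -0.    -1.   ] F_A [ 0.32 -0.17 -0.15] T [-0.027  0.008 -0.003] open -0.004119519870840488 q [-0.23  0.02  1.57 -0.    1.55  1.52]
```

Request:
jog_arm([
  [[17, -32, 0, 0, 0, 0, 0], [17, -32, 0, 0, 0, 0, 0], [17, -32, 0, 0, 0, 0, 0], [17, -31, 0, 0, 0, 0, 0], [0, 0, 25, 0, 0, 0, 0], [0, 0, 25, 0, 0, 0, 0], [0, 0, 25, 0, 0, 0, 0], [0, 0, 24, 0, 0, 0, 0], [-10, 0, 0, 0, 0, 0, 0], [-10, 0, 0, 0, 0, 0, 0]],
])

```text
time_s: 3.1
eef_pos: [0.6048, 0.1082, 0.2369]
eef_rot: [0.0, 0.996, -0.091, -0.001]
wrist_force: [0.2, -0.1, -0.4]
opening: 0.001
grasp_force: 0.0
```

```bash
python3 - <<'E'
from h import *
st()
p=None
for t in np.append(np.arange(1.236,0,-.06),0):
    c=np.array([75-132*np.cos(t)+6*np.sin(t)+11,110+132*np.sin(t)+6*np.cos(t)])
    print(round(t,3),c.round(1),None if p is None else (c-p).round(1));p=c
E
```

```text
t 3.1 A mm [ 58.5 -19.5 236.9] tool x yaw in A 0.0006 tz [-0.002 -0.    -1.   ] F_A [ 0.2  -0.1  -0.44] T [-0.033  0.004 -0.013] open 0.0009850139497700945 q [-0.02  0.26  1.5   0.    1.38  1.74]
1.236 [ 48.3 236.6] None
1.176 [ 40.8 234.2] [-7.5 -2.5]
1.116 [ 33.4 231.2] [-7.4 -2.9]
1.056 [ 26.2 227.8] [-7.2 -3.4]
0.996 [ 19.3 224. ] [-7.  -3.8]
0.936 [ 12.6 219.8] [-6.7 -4.2]
0.876 [  6.1 215.2] [-6.5 -4.6]
0.816 [-1.000e-01  2.103e+02] [-6.2 -5. ]
0.756 [ -5.9 204.9] [-5.9 -5.3]
0.696 [-11.5 199.2] [-5.5 -5.7]
0.636 [-16.6 193.2] [-5.2 -6. ]
0.576 [-21.4 186.9] [-4.8 -6.3]
0.516 [-25.9 180.3] [-4.4 -6.6]
0.456 [-29.9 173.5] [-4.  -6.8]
0.396 [-33.5 166.5] [-3.6 -7.1]
0.336 [-36.6 159.2] [-3.2 -7.3]
0.276 [-39.4 151.7] [-2.7 -7.4]
0.216 [-41.6 144.2] [-2.3 -7.6]
0.156 [-43.5 136.4] [-1.8 -7.7]
0.096 [-44.8 128.6] [-1.4 -7.8]
0.036 [-45.7 120.7] [-0.9 -7.9]
0.0 [-46. 116.] [-0.3 -4.7]
```

Request:
jog_arm([
  [[-10, 0, 0, 0, 0, 0, 0], [-7.5, 0, 2.5, 0, 0, 0, 0], [-7.5, 0, 3, 0, 0, 0, 0], [-7, 0, 3.5, 0, 0, 0, 0], [-7, 0, 4, 0, 0, 0, 0], [-6.5, 0, 4, 0, 0, 0, 0], [-6.5, 0, 4.5, 0, 0, 0, 0], [-6, 0, 5, 0, 0, 0, 0], [-6, 0, 5.5, 0, 0, 0, 0], [-5.5, 0, 5.5, 0, 0, 0, 0]],
])

```text
time_s: 4.1
eef_pos: [0.5367, 0.1208, 0.1991]
eef_rot: [0.0, 0.996, -0.091, -0.0]
wrist_force: [1.2, 0.2, 2.3]
opening: -0.006
grasp_force: 1.3
```

```bash
python3 -c "from h import *;st()"
```

```text
t 4.1 A mm [-10.7 -19.4 199.1] tool x yaw in A 0.0008 tz [-0.001 -0.    -1.   ] F_A [1.14 0.38 2.28] T [ 0.09  -0.061  0.002] open -0.0063509128049913915 q [0.01 0.16 1.7  0.   1.28 1.76]
```

Contact is at about 2.5 N along the lid normal, so I follow the arc down.

Request:
jog_arm([
  [[-5.2, 0, 6, 0, 0, 0, 0], [-4.8, 0, 6.3, 0, 0, 0, 0], [-4.4, 0, 6.6, 0, 0, 0, 0], [-4, 0, 6.8, 0, 0, 0, 0], [-3.6, 0, 7.1, 0, 0, 0, 0], [-3.2, 0, 7.3, 0, 0, 0, 0], [-2.7, 0, 7.4, 0, 0, 0, 0], [-2.3, 0, 7.6, 0, 0, 0, 0], [-1.8, 0, 7.7, 0, 0, 0, 0], [-1.4, 0, 7.8, 0, 0, 0, 0]],
])

```text
time_s: 5.1
eef_pos: [0.5043, 0.1268, 0.1284]
eef_rot: [0.0, 0.996, -0.091, -0.0]
wrist_force: [-1.8, 1.2, 2.9]
opening: -0.0
grasp_force: 1.1
```

Request:
jog_arm([
  [[-1, 0, 2, 0, 0, 0, 0], [0, 0, 2, 0, 0, 0, 0], [0, 0, 2, 0, 0, 0, 0], [0, 0, 1, 0, 0, 0, 0], [0, 0, 1, 0, 0, 0, 0], [0, 0, 1, 0, 0, 0, 0], [0, 0, 1, 0, 0, 0, 0], [0, 0, 0.5, 0, 0, 0, 0], [0, 0, 0.5, 0, 0, 0, 0], [0, 0, 0, 0, 0, 0, 0]],
])

```text
time_s: 6.1
eef_pos: [0.5037, 0.1269, 0.1181]
eef_rot: [-0.0, 0.996, -0.091, 0.0]
wrist_force: [-0.3, 0.4, 0.4]
opening: -0.002
grasp_force: 0.3
```

```bash
python3 -c "from h import *;st()"
```

```text
t 6.1 A mm [-44.3 -19.4 118.1] tool x yaw in A 0.0007 tz [ 0.  0. -1.] F_A [-0.33  0.38  0.37] T [-0.004  0.11   0.048] open -0.0022052601539825018 q [0.02 0.19 1.84 0.   1.11 1.77]
```

Request:
jog_arm([
  [[0, 0, 0.5, 0, 0, 0, 0], [0, 0, 0, 0, 0, 0, 0], [0, 0, 0.5, 0, 0, 0, 0], [0, 0, 0, 0, 0, 0, 0], [0, 0, 0.5, 0, 0, 0, 0], [0, 0, 0, 0, 0, 0, 0], [0, 0, 0.5, 0, 0, 0, 0], [0, 0, 0, 0, 0, 0, 0], [0, 0, 0, 0, 0, 0, 0], [0, 0, 0, 0, 0, 0, 0]],
])

```text
time_s: 7.1
eef_pos: [0.5037, 0.1269, 0.1161]
eef_rot: [0.0, 0.996, -0.091, 0.0]
wrist_force: [-0.1, -0.1, 0.5]
opening: 0.001
grasp_force: 0.3
```

Request:
jog_arm([
  [[0, 0, 0.5, 0, 0, 0, 0], [0, 0, 0, 0, 0, 0, 0], [0, 0, 0.5, 0, 0, 0, 0], [0, 0, 0, 0, 0, 0, 0], [0, 0, 0, 0, 0, 0, 0], [0, 0, 0, 0, 0, 0, 0], [0, 0, 0, 0, 0, 0, 0], [0, 0, 0, 0, 0, 0, 0], [0, 0, 0, 0, 0, 0, 0], [0, 0, 0, 0, 0, 0, 0]],
])

```text
time_s: 8.1
eef_pos: [0.5037, 0.1269, 0.116]
eef_rot: [0.0, 0.996, -0.091, 0.0]
wrist_force: [-4.2, -0.5, 9.2]
opening: -0.005
grasp_force: 4.3
```

The lid is shut: the tip sits at z = 116.0 mm, the shut height, and the force rises sharply. Next I lift, open, move over the stud and turn by −π so that the last joint has range for the clockwise turn.

Request:
jog_arm([
  [[0, 0, -5, 0, 0, 0, 0], [0, 0, -25, 0, 0, 0, 0], [0, 0, -30, 0, 0, 0, 30], [0, 0, -30, 0, 0, 0, 30], [0, 0, -30, 0, 0, 0, 30], [7, 25, 0, 0, 0, -0.14, 30], [0, 0, 0, 0, 0, -0.1459265, 30], [0, 0, 0, 0, 0, -0.142833, 30], [0, 0, 0, 0, 0, -0.142833, 30], [0, 0, 0, 0, 0, -0.142833, 30]],
])

```text
time_s: 9.1
eef_pos: [0.5061, 0.1009, 0.2351]
eef_rot: [0.0, 0.964, 0.266, 0.0]
wrist_force: [0.8, 0.8, 0.7]
opening: 0.351
grasp_force: 0.0
```

Request:
jog_arm([
  [[0, 0, 0, 0, 0, -0.142833, 30], [0, 0, 0, 0, 0, -0.142833, 30], [0, 0, 0, 0, 0, -0.142833, 30], [0, 0, 0, 0, 0, -0.142833, 30], [0, 0, 0, 0, 0, -0.142833, 30], [0, 0, 0, 0, 0, -0.142833, 30], [0, 0, 0, 0, 0, -0.142833, 30], [0, 0, 0, 0, 0, -0.142833, 30], [0, 0, 0, 0, 0, -0.142833, 30], [0, 0, 0, 0, 0, -0.142833, 30]],
])

```text
time_s: 10.1
eef_pos: [0.506, 0.101, 0.2351]
eef_rot: [0.0, 0.554, 0.832, 0.0]
wrist_force: [1.0, 0.7, -0.3]
opening: 0.352
grasp_force: 0.0
```

Request:
jog_arm([
  [[0, 0, 0, 0, 0, -0.142833, 30], [0, 0, 0, 0, 0, -0.142833, 30], [0, 0, 0, 0, 0, -0.142833, 30], [0, 0, 0, 0, 0, -0.142833, 30], [0, 0, 0, 0, 0, -0.142833, 30], [0, 0, 0, 0, 0, -0.142833, 30], [0, 0, 0, 0, 0, -0.142833, 30], [0, 0, 0, 0, 0, 0, 30], [0, 0, 0, 0, 0, 0, 30], [0, 0, 0, 0, 0, 0, 30]],
])

```text
time_s: 11.1
eef_pos: [0.506, 0.1011, 0.2352]
eef_rot: [0.0, 0.092, 0.996, 0.0]
wrist_force: [-0.1, -0.3, 1.2]
opening: 0.353
grasp_force: 0.0
```

```bash
python3 - <<'E'
from h import *
from bench import ctrl
st()
ims=[]
for n in["scene","top","wrist"]:
    c=ctrl.camera(n);np.savez(f"pics/{n}1.npz",**c);P=cloud(c);Q=toA(P)*1000;ok=c["z_map"]>0
    hsv=cv2.cvtColor(c["frame"],cv2.COLOR_BGR2HSV);H,S,V=hsv[...,0],hsv[...,1],hsv[...,2]
    L=ok&(abs(Q[...,0]+30)<50)&(abs(Q[...,1]+70)<50)
    r=L&((H<6)|(H>174))&(S>150)&(V>60)&(Q[...,2]>135)
    for nm,m in(("wing",r&(Q[...,2]>158)),("flange",r&(Q[...,2]<155))):
        q=Q[m]
        if len(q)>5: print(n,nm,len(q),np.median(q[:,2]),cv2.minAreaRect(q[:,:2].astype(np.float32)),q.min(0),q.max(0))
    b=ok&(H>100)&(H<130)&(S>140)&(abs(Q[...,1]+70)<95)&(Q[...,0]>-90)&(Q[...,0]<80)&(Q[...,2]>100)
    if b.sum(): print("lid z",np.percentile(Q[b][:,2],[5,50,95]),Q[b].min(0),Q[b].max(0))
    ims.append(c["frame"])
cv2.imwrite("pics/m1.png",cv2.resize(np.hstack([ims[0][140:340,220:450],ims[2][::2,::2][:200]]),None,fx=1.4,fy=1.4))
E
```

```text
t 11.1 A mm [-37.3 -44.4 235.2] tool x yaw in A 3.1405 tz [ 0.  0. -1.] F_A [-0.06 -0.36  1.24] T [ 0.008 -0.007 -0.004] open 0.3528756572414964 q [-0.03  0.04  1.75  0.    1.35 -1.42]
scene wing 69 163.50805040206683 ((-28.722003936767578, -73.48971557617188), (13.45445442199707, 32.504215240478516), 82.84996795654297) [-45.59937004 -80.58397345 158.13060784] [-12.17347855 -66.04275253 167.3613245 ]
scene flange 238 147.09139847175118 ((-29.183000564575195, -73.69542694091797), (41.295372009277344, 39.98701858520508), 68.85598754882812) [-51.24979522 -93.99727335 141.84149463] [ -8.77230224 -52.70567167 154.84405399]
lid z [113.65030482 116.00340913 118.29359784] [ -67.94480269 -156.24343927  109.74254719] [ 74.30289287   9.203058   121.05914933]
top flange 15 146.5756430446784 ((-48.97983932495117, -74.9605484008789), (5.132508754730225, 13.678499221801758), 26.099946975708008) [-50.93820851 -80.73609902 144.57324679] [-43.66641397 -67.68970313 149.77626248]
lid z [112.59783302 115.67625623 118.76393038] [ -69.04803114 -155.36040699  110.1114202 ] [ 72.6007588   10.80498118 121.34361071]
wrist wing 1010 166.21839336196481 ((-32.351600646972656, -72.78184509277344), (12.14064884185791, 35.30698013305664), 85.42253875732422) [-50.20662585 -79.58088326 158.10594088] [-14.4062316  -65.62976021 168.19513639]
wrist flange 2507 148.62022121792063 ((-33.09648132324219, -72.58726501464844), (42.87316131591797, 41.58831024169922), 82.35089111328125) [-53.86823909 -94.15802146 143.34129271] [-11.578838   -51.46207224 154.95945297]
lid z [116.49797863 117.5992122  118.68460476] [ -71.7861696  -156.65555323  113.08339319] [ 71.38534722  12.06933386 253.08513809]
```

View pics/m1.png

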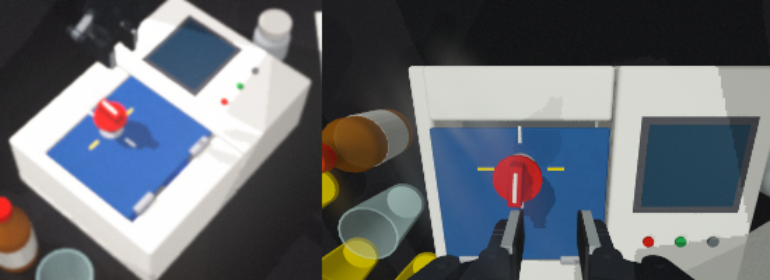

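The crop shows the lid flat and shut, with the stud upright at scene crop (110,118). In the wrist crop the wing is at (515,187), close to the white mark at (519,133). I refine the wing's centre and its angle against the lid edges.

```bash
python3 - <<'E'
from h import *
c=dict(np.load("pics/wrist1.npz"));P=cloud(c);Q=toA(P)*1000
hsv=cv2.cvtColor(c["frame"],cv2.COLOR_BGR2HSV);H,S,V=hsv[...,0],hsv[...,1],hsv[...,2]
L=(abs(Q[...,0]+30)<45)&(abs(Q[...,1]+72)<45)
def ang(q):
    q=q-q.mean(0);u=np.linalg.svd(q,full_matrices=False)[2][0];return np.degrees(np.arctan(u[1]/u[0]))
for lo in(159,162,165):
    m=L&(Q[...,2]>lo)&(Q[...,2]<172);q=Q[m][:,:2];print("wing",len(q),q.mean(0),ang(q),cv2.minAreaRect(q.astype(np.float32)))
m=L&(Q[...,2]>140)&(Q[...,2]<172)
h=Q[m][:,:2];print("stud outline",cv2.minEnclosingCircle(h.astype(np.float32)))
# rays to plane z=165 for white stripe: bright low-sat on the wing
w=L&(Q[...,2]>155)&(S<90)&(V>150);q=Q[w][:,:2];print("stripe",len(q),q.mean(0),ang(q))
# white & yellow marks on lid
Lid=(abs(Q[...,2]-117)<4)
w=Lid&(S<70)&(V>150)&(abs(Q[...,1]+72)<12)&(Q[...,0]>-68)&(Q[...,0]<30);k,l,s_,ce=cv2.connectedComponentsWithStats(w.astype(np.uint8))
for i in range(1,k):
    if s_[i,4]>15:q=Q[l==i];print("white",ce[i],s_[i,4],q.mean(0),ang(q[:,:2]))
w=Lid&(H>18)&(H<35)&(S>120)&(V>100);k,l,s_,ce=cv2.connectedComponentsWithStats(w.astype(np.uint8))
for i in range(1,k):
    if s_[i,4]>15:q=Q[l==i];print("yellow",ce[i],s_[i,4],q.mean(0))
# analyser -y side edge and lid free edge yaw
b=Lid&(H>100)&(H<130)&(S>140)
ys=[];
pts=[]
for col in range(440,640):
    pass
print("lid rect",cv2.minAreaRect(Q[b&(Q[...,0]<-50)][:,:2].astype(np.float32)))
q=Q[b];e=[];
for y in np.arange(-150,5,4):
    s=q[abs(q[:,1]-y)<2]; e.append((s[:,0].min(),y))
e=np.array(e);f=np.polyfit(e[:,1],e[:,0],1);print("free edge slope dx/dy",f)
E
```

```text
wing 1314 [-33.3785072  -72.36639675] -4.266831278005575 ((-31.846576690673828, -72.82228088378906), (12.14064884185791, 36.32025146484375), 85.42253875732422)
wing 1264 [-33.09182345 -72.48507832] -4.45664758165591 ((-31.846860885620117, -72.82582092285156), (12.133541107177734, 36.32025146484375), 85.42253875732422)
wing 1170 [-32.6004429  -72.63660512] -4.585569269390942 ((-31.969547271728516, -72.77166748046875), (11.902822494506836, 36.068538665771484), 85.45938873291016)
stud outline ((-31.63212013244629, -73.24568939208984), 22.34630012512207)
stripe 279 [-34.27098162 -70.64620562] -27.280494397754666
white [281.53246753 195.98701299] 77 [-62.86128253 -72.74951844 118.01373188] 4.222995817067894
yellow [233.  240.5] 92 [ -31.9916097  -106.93464171  117.93301368]
yellow [332.89010989 240.51648352] 91 [-31.88295901 -38.82867782 117.80296794]
lid rect ((-61.77762222290039, -2.8121795654296875), (293.7504577636719, 23.54924964904785), 89.99928283691406)
free edge slope dx/dy [ -0.11866703 -72.06338032]
```

The stud centre is at A = (−31.9, −72.8), where the wing, flange and yellow marks agree. The wing is at about +0.08 rad, so it is unlocked. I straddle the wing and keep the tips just above the flange (z ≈ 147).

Request:
jog_arm([
  [[-5.4, -28.4, 0, 0, 0, 0, 26], [0, 0, 0, 0, 0, 0, 26], [0, 0, 20, 0, 0, 0, 26], [0, 0, 20, 0, 0, 0, 26], [0, 0, 15, 0, 0, 0, 26], [0, 0, 10, 0, 0, 0, 26], [0, 0, 10, 0, 0, 0, 26], [0, 0, 5, 0, 0, 0, 26], [0, 0, 0, 0, 0, 0, 26], [0, 0, 0, 0, 0, 0, 26]],
])

```text
time_s: 12.25
eef_pos: [0.5066, 0.0722, 0.1557]
eef_rot: [0.0, 0.091, 0.996, 0.0]
wrist_force: [0.2, 0.7, 0.4]
opening: 0.307
grasp_force: 0.0
```

```bash
python3 - <<'E'
from h import *
from bench import ctrl
st()
ims=[]
for n in["scene","wrist"]:
    c=ctrl.camera(n);np.savez(f"pics/{n}2.npz",**c);ims.append(c["frame"])
cv2.imwrite("pics/m2.png",np.hstack([cv2.resize(ims[0][180:280,230:330],(400,400)),cv2.resize(ims[1][200:440,200:440],(400,400))]))
E
```

```text
t 12.25 A mm [-31.5 -72.8 155.7] tool x yaw in A -3.14 tz [ 0.001  0.    -1.   ] F_A [0.05 0.74 0.38] T [ 0.008 -0.01   0.046] open 0.3066122521679885 q [-0.09  0.12  1.84  0.    1.18 -1.48]
```

View pics/m2.png

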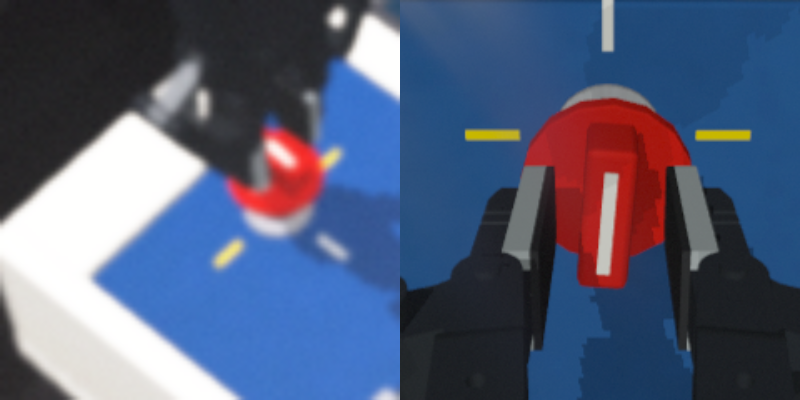

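The wrist crop shows the wing centred between the open pads (gap 553..668, wing 580..640) over the flange. I close to a loose straddle.

Request:
jog_arm([
  [[0, 0, 0, 0, 0, 0, 18], [0, 0, 0, 0, 0, 0, 18], [0, 0, 0, 0, 0, 0, 16], [0, 0, 0, 0, 0, 0, 15], [0, 0, 0, 0, 0, 0, 14], [0, 0, 0, 0, 0, 0, 14], [0, 0, 0, 0, 0, 0, 13.5], [0, 0, 0, 0, 0, 0, 13.5], [0, 0, 0, 0, 0, 0, 13.5], [0, 0, 0, 0, 0, 0, 13.5]],
])

```text
time_s: 13.35
eef_pos: [0.5062, 0.072, 0.1552]
eef_rot: [0.0, 0.091, 0.996, -0.0]
wrist_force: [-1.3, -2.7, 1.0]
opening: 0.154
grasp_force: 1.4
```

```bash
python3 -c "from h import *;print(st()['grasp_force'])"
```

```text
t 13.35 A mm [-31.8 -73.  155.2] tool x yaw in A -3.1399 tz [ 0. -0. -1.] F_A [-0.79 -2.87  0.98] T [-0.496 -0.007 -0.039] open 0.15399946591815628 q [-0.09  0.12  1.84 -0.    1.18 -1.48]
1.426647794432938
```

Request:
jog_arm([
  [[0, -0.4, 0, 0, 0, 0, 13.5], [0, 0, 2, 0, 0, 0, 13.5], [0, 0, 2, 0, 0, 0, 13.5], [0, 0, 2, 0, 0, 0, 13.5], [0, 0, 1, 0, 0, 0, 13.5], [0, 0, 1, 0, 0, 0, 13.5], [0, 0, 1, 0, 0, 0, 13.5], [0, 0, 0, 0, 0, 0, 13.5], [0, 0, 0, 0, 0, 0, 13.5], [0, 0, 0, 0, 0, 0, 13.5]],
])

```text
time_s: 14.35
eef_pos: [0.5061, 0.0718, 0.1463]
eef_rot: [0.0, 0.09, 0.996, 0.0]
wrist_force: [-1.9, -1.2, 4.2]
opening: 0.157
grasp_force: 2.7
```

```bash
python3 -c "from h import *;print(st()['grasp_force'])"
```

```text
t 14.35 A mm [-31.9 -73.2 146.3] tool x yaw in A -3.1398 tz [ 0.  0. -1.] F_A [-1.61 -1.47  4.18] T [-0.351  0.228 -0.04 ] open 0.15730422549117845 q [-0.09  0.13  1.84  0.    1.16 -1.48]
2.744866797766008
```

The tips are on the flange (4.2 N at z = 146.3, as expected). I press on.

Request:
jog_arm([
  [[0, -0.2, 1, 0, 0, 0, 13.5], [0, 0, 1, 0, 0, 0, 13.5], [0, 0, 1, 0, 0, 0, 13.5], [0, 0, 1, 0, 0, 0, 13.5], [0, 0, 1, 0, 0, 0, 13.5], [0, 0, 1, 0, 0, 0, 13.5], [0, 0, 1, 0, 0, 0, 13.5], [0, 0, 0, 0, 0, 0, 13.5], [0, 0, 0, 0, 0, 0, 13.5], [0, 0, 0, 0, 0, 0, 13.5]],
])

```text
time_s: 15.35
eef_pos: [0.5061, 0.0718, 0.1394]
eef_rot: [0.0, 0.09, 0.996, 0.0]
wrist_force: [-2.6, -1.8, 6.9]
opening: 0.159
grasp_force: 3.8
```

```bash
python3 -c "from h import *;print(st()['grasp_force'])"
```

```text
t 15.35 A mm [-31.9 -73.3 139.4] tool x yaw in A -3.1399 tz [ 0.  0. -1.] F_A [-2.27 -2.21  6.92] T [-0.148  0.41  -0.008] open 0.15900896149452393 q [-0.09  0.14  1.85  0.    1.15 -1.48]
3.7702799901944672
```

Request:
jog_arm([
  [[0, -0.2, 0.5, 0, 0, 0, 13.5], [0, 0, 0.5, 0, 0, 0, 13.5], [0, 0, 0.5, 0, 0, 0, 13.5], [0, 0, 0.5, 0, 0, 0, 13.5], [0, 0, 0, 0, 0, 0, 13.5], [0, 0, 0, 0, 0, 0, 13.5], [0, 0, 0, 0, 0, 0, 13.5], [0, 0, 0, 0, 0, 0, 13.5], [0, 0, 0, 0, 0, 0, 13.5], [0, 0, 0, 0, 0, 0, 13.5]],
])

```text
time_s: 16.35
eef_pos: [0.5062, 0.0717, 0.1376]
eef_rot: [0.0, 0.09, 0.996, 0.0]
wrist_force: [-2.9, 0.4, 7.6]
opening: 0.158
grasp_force: 4.5
```

Request:
jog_arm([
  [[0, 0, 0.5, 0, 0, 0, 13.5], [0, 0, 0.5, 0, 0, 0, 13.5], [0, 0, 0, 0, 0, 0, 13.5], [0, 0, 0, 0, 0, 0, 13.5], [0, 0, 0, 0, 0, 0, 13.5], [0, 0, 0, 0, 0, 0, 13.5], [0, 0, 0, 0, 0, 0, 13.5], [0, 0, 0, 0, 0, 0, 13.5], [0, 0, 0, 0, 0, 0, 13.5], [0, 0, 0, 0, 0, 0, 13.5]],
])

```text
time_s: 17.35
eef_pos: [0.5062, 0.0717, 0.1371]
eef_rot: [0.0, 0.09, 0.996, 0.0]
wrist_force: [-5.1, 0.1, 12.8]
opening: 0.158
grasp_force: 6.5
```

Force jumps to 12.8 N, so it looks bottomed at about 9 mm. I check depth and wing angle by camera before turning.

```bash
cat > w.py <<'E'
from h import *
from bench import ctrl
o=st();print("grasp",o["grasp_force"])
c=ctrl.camera("wrist");P=cloud(c);Q=toA(P)*1000
hsv=cv2.cvtColor(c["frame"],cv2.COLOR_BGR2HSV);H,S,V=hsv[...,0],hsv[...,1],hsv[...,2]
red=((H<6)|(H>174))&(S>130)&(V>50)&(np.hypot(Q[...,0]+32,Q[...,1]+73)<28)
b=(H>100)&(H<130)&(S>140)&(abs(Q[...,2]-117)<5);lz=np.median(Q[b][:,2])
top=np.percentile(Q[red][:,2],97);w=red&(Q[...,2]>top-6)
q=Q[w];r=cv2.minAreaRect(q[:,:2].astype(np.float32))
print("lid z",lz,"wing top above lid",np.median(Q[w][:,2])-lz,"rect",r)
cv2.imwrite("pics/last.png",cv2.resize(c["frame"][200:440,200:440],(500,500)))
E
python3 w.py
```

```text
t 17.35 A mm [-31.8 -73.3 137.1] tool x yaw in A -3.1398 tz [ 0.     0.001 -1.   ] F_A [-4.99 -0.78 12.8 ] T [-0.139  0.874 -0.004] open 0.1582514985542688 q [-0.09  0.15  1.85  0.    1.14 -1.48]
grasp 6.547754864041053
lid z 117.45813111230885 wing top above lid 38.70841950234231 rect ((-32.263465881347656, -72.11266326904297), (13.375443458557129, 35.91393280029297), 86.75064086914062)
```

It is 9.9 mm in and the wing is at 0.06 rad, so the pin has entered. I turn clockwise.

Request:
jog_arm([
  [[0.3, 0, 0.1, 0, 0, 0, 13.5], [0, 0, 0, 0, 0, 0.1, 13.5], [0, 0, 0, 0, 0, 0.1, 13.5], [0, 0, 0, 0, 0, 0.1, 13.5], [0, 0, 0, 0, 0, 0.1, 13.5], [0, 0, 0, 0, 0, 0.1, 13.5], [0, 0, 0, 0, 0, 0, 13.5], [0, 0, 0, 0, 0, 0, 13.5], [0, 0, 0, 0, 0, 0, 13.5], [0, 0, 0, 0, 0, 0, 13.5]],
])

```text
time_s: 18.4
eef_pos: [0.5066, 0.0722, 0.1372]
eef_rot: [0.001, 0.334, 0.943, 0.001]
wrist_force: [-2.5, 1.8, 11.3]
opening: 0.16
grasp_force: 5.5
```

```bash
python3 w.py
```

```text
t 18.4 A mm [-31.5 -72.7 137.2] tool x yaw in A 2.6433 tz [ 0.002  0.002 -1.   ] F_A [-2.82  1.33 11.26] T [ 0.297  0.509 -0.021] open 0.15988275671428911 q [-0.09  0.15  1.85  0.    1.14 -0.98]
grasp 5.460264361416556
lid z 117.43558000474025 wing top above lid 38.86634834598732 rect ((-31.8690185546875, -71.98212432861328), (13.236091613769531, 36.24797058105469), 57.850738525390625)
```

Request:
jog_arm([
  [[0, 0, 0.2, 0, 0, 0.1, 13.5], [0, 0, 0, 0, 0, 0.1, 13.5], [0, 0, 0, 0, 0, 0.1, 13.5], [0, 0, 0, 0, 0, 0.1, 13.5], [0, 0, 0, 0, 0, 0.1, 13.5], [0, 0, 0, 0, 0, 0.1, 13.5], [0, 0, 0, 0, 0, 0.1, 13.5], [0, 0, 0, 0, 0, 0.1, 13.5], [0, 0, 0, 0, 0, 0.1, 13.5], [0, 0, 0, 0, 0, 0, 13.5]],
])

```text
time_s: 19.45
eef_pos: [0.5076, 0.072, 0.1373]
eef_rot: [0.001, 0.712, 0.702, 0.002]
wrist_force: [0.2, 2.1, 10.0]
opening: 0.156
grasp_force: 4.9
```

```bash
python3 w.py
```

```text
t 19.45 A mm [-30.5 -72.7 137.3] tool x yaw in A 1.7405 tz [ 0.004  0.002 -1.   ] F_A [-0.13  2.09  9.97] T [ 0.287  0.004 -0.055] open 0.15557050373925255 q [-0.09  0.15  1.85  0.    1.14 -0.08]
grasp 4.866991556191351
lid z 117.60284060442825 wing top above lid 38.90622502681555 rect ((-31.658206939697266, -71.85810852050781), (12.50532341003418, 35.77303695678711), 10.410155296325684)
```

Request:
jog_arm([
  [[0, -0.5, 0.3, 0, 0, 0, 13.5], [0, 0, 0, 0, 0, 0.06, 13.5], [0, 0, 0, 0, 0, 0.06, 13.5], [0, 0, 0, 0, 0, 0.06, 13.5], [0, 0, 0, 0, 0, 0, 13.5], [0, 0, 0, 0, 0, 0, 13.5], [0, 0, 0, 0, 0, 0, 13.5], [0, 0, 0, 0, 0, 0, 13.5], [0, 0, 0, 0, 0, 0, 13.5], [0, 0, 0, 0, 0, 0, 13.5]],
])

```text
time_s: 20.5
eef_pos: [0.5076, 0.0719, 0.1373]
eef_rot: [0.001, 0.771, 0.637, 0.002]
wrist_force: [2.5, 1.8, 10.2]
opening: 0.161
grasp_force: 4.9
```

```bash
python3 w.py
```

```text
t 20.5 A mm [-30.4 -72.8 137.3] tool x yaw in A 1.5632 tz [ 0.005  0.002 -1.   ] F_A [ 2.18  2.22 10.17] T [ 0.276 -0.267 -0.073] open 0.1605825084178706 q [-0.09  0.15  1.85  0.    1.14  0.1 ]
grasp 4.9270309644634835
lid z 117.6155845349077 wing top above lid 38.895654245744794 rect ((-31.565275192260742, -72.25457000732422), (12.531414985656738, 36.21498489379883), 0.08034831285476685)
```

The stud is at 1.57 rad and still held at the bottom. I let go: loosen the fingers a little, then ease up.

Request:
jog_arm([
  [[0, 0, 0, 0, 0, 0, 15], [0, 0, 0, 0, 0, 0, 16], [0, 0, -0.5, 0, 0, 0, 17], [0, 0, -0.5, 0, 0, 0, 18], [0, 0, -1, 0, 0, 0, 20], [0, 0, -1, 0, 0, 0, 22], [0, 0, -2, 0, 0, 0, 24], [0, 0, -3, 0, 0, 0, 26], [0, 0, -4, 0, 0, 0, 26], [0, 0, -5, 0, 0, 0, 26]],
])

```text
time_s: 21.55
eef_pos: [0.5047, 0.0716, 0.1523]
eef_rot: [-0.001, 0.771, 0.637, -0.0]
wrist_force: [-0.2, -0.7, -0.6]
opening: 0.301
grasp_force: 0.0
```

```bash
python3 w.py
```

```text
t 21.55 A mm [-33.2 -73.7 152.3] tool x yaw in A 1.5633 tz [-0.001  0.    -1.   ] F_A [-0.11 -0.75 -0.56] T [ 0.007 -0.051 -0.002] open 0.3013239628223811 q [-0.09  0.12  1.84  0.    1.18  0.1 ]
grasp 0.0
lid z 117.62774986379016 wing top above lid 42.27078780577382 rect ((-34.698463439941406, -72.34361267089844), (36.228424072265625, 26.110034942626953), 89.41669464111328)
```

Request:
jog_arm([
  [[0, 0, -10, 0, 0, 0, 30], [0, 0, -20, 0, 0, 0, 30], [0, 0, -30, 0, 0, 0, 30], [0, 0, -30, 0, 0, 0, 30], [0, 0, -30, 0, 0, 0, 30], [0, 0, 0, 0, 0, 0, 30], [0, 0, 0, 0, 0, 0, 30], [0, 0, 0, 0, 0, 0, 30], [0, 0, 0, 0, 0, 0, 30], [0, 0, 0, 0, 0, 0, 30]],
])

```text
time_s: 22.6
eef_pos: [0.5047, 0.0715, 0.2715]
eef_rot: [-0.001, 0.771, 0.637, -0.001]
wrist_force: [0.2, 0.4, 1.1]
opening: 0.351
grasp_force: 0.0
```

```bash
python3 w.py; python3 - <<'E'
from h import *
from bench import ctrl
c=ctrl.camera("scene");w=ctrl.camera("wrist")["frame"]
cv2.imwrite("pics/end.png",np.hstack([cv2.resize(c["frame"][120:380,180:440],(400,400)),cv2.resize(w[100:460,150:510],(400,400))]))
E
```

```text
t 22.6 A mm [-33.3 -73.8 271.5] tool x yaw in A 1.5632 tz [-0.002 -0.    -1.   ] F_A [0.08 0.47 1.1 ] T [0.001 0.003 0.016] open 0.3505591344483131 q [-0.09  0.    1.72  0.    1.42  0.1 ]
grasp 0.0
lid z 117.66572190614593 wing top above lid 42.26221890602645 rect ((-31.835195541381836, -72.35133361816406), (35.43222427368164, 11.541632652282715), 89.70642852783203)
```

View pics/end.png

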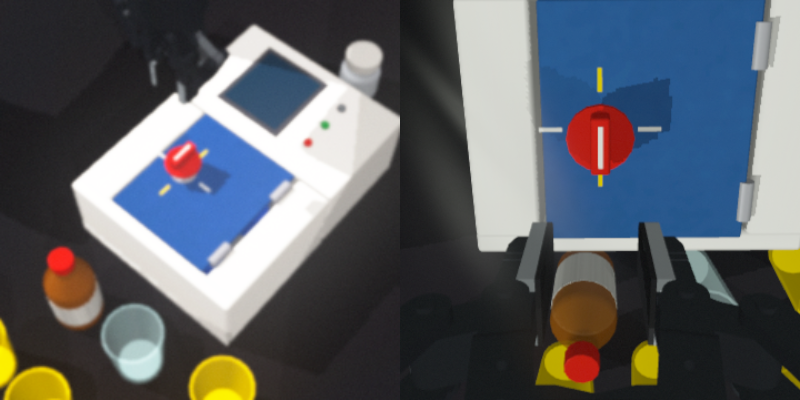

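The picture shows the wing in line with the yellow marks (wrist crop 600,80 and 600,180). It stays about 6–7 mm in at 1.57 rad, the lid is shut, and the bottle, beaker and jar are standing untouched.

```bash
python3 -c "from bench import ctrl;print(ctrl.hand_in())"
```

```text
the job is handed in; nothing more can be done
None
```

The lid is shut, and the stud was pressed until it bottomed (the highest force I read was 12.8 N), turned clockwise to about 1.57 rad and let go. It stayed in, the bottle, jar and beaker were not touched, and the job was handed in at about 23 s (no verdict was returned).

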